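# Bed the loose key of a crock's wooden tap and set the drip saucer

## Task

The white crock's wooden tap has been left open and its key is loose: turn the T-handle clockwise until it stands squarely across the tap (shut), pressing it firmly down into its tapered socket all the while you turn, so that it bites in the cork and stays - firmly, but not so hard that the tap splits. A new tap weeps until the wood swells, so also push the small saucer along the worktop until its middle is under the spout. Let go of everything and leave the cup, the jar and the garlic where they are.

Things in the scene. Friction and masses are not known exactly. Their poses are not given: they have to be found in the camera images.
- crock: White ceramic crock, 150 mm across, lidded, on a round four-legged wooden stand, 323 mm high over all; fixed. A turned wooden tap sticks out level from it, at height 145 mm, to 228 mm from the crock's middle. Origin on the worktop under the crock's middle; its -x axis points out along the tap, z up.
- key_handle (a point): Middle of the tap key's T-handle: a wooden bar 66 mm long, 13 mm thick, 20 mm high, on a neck, about 215 mm above the worktop, 180 mm in front of the crock's middle. y runs along the bar, z up the key's axis. The socket's rim (39 mm wide) lies 170 mm above the worktop, at first 33 to 38 mm below the bar's lower face, less as the key sinks. The key can only turn and slide along its axis.
- tap_key (a joint): Angle of the key in rad: 0 = handle square across the tap (shut), 1.57 = handle in line with the tap (open); it starts between 1.2 and 1.8. Seen from above, turning clockwise lowers it. Stops at -0.35 and 2.3.
- key_stem: The key as it moves up and down in its socket; origin on its axis, 44 mm below the handle's middle. It starts loose and proud, and slides down with a drag of 1.5 N for 0 to 11 mm until its taper (12 degrees a side) meets the cork: how far has to be felt. Pressed with 10 to 18 N while being turned (aim at 13 N; some 0.35 N m to turn) it bites and stays when let go; over 26 N is too hard.
- tap_cork: Springy cork lining in the tap's socket, 30 mm across; origin on the key's axis by the socket's rim; worn, up to 3 mm higher or lower. Once the key meets it, each mm further down takes about 5 N while the key is being turned, but about four times that if pressed without turning. Turned without pressing, the key works its way up and loose again.
- spout (a point): Opening of the tap's spout, which points down; 109 mm above the worktop, 212 mm in front of the crock's middle.
- saucer: Small white plate (a few red stains), 165 mm across at the rim, 21 mm high, 0.2 kg, underside 110 mm across, rim's outer edge 8 to 21 mm above the worktop; loose. Origin under its middle, z up.
- steel_cup: Steel cup, 70 mm across, 87 mm high, upright beside the tap (right); to be left alone. Origin under its middle.
- honey_jar: Glass jar with a lid, 60 mm across, 90 mm high, beside the tap (left); to be left alone. Origin under its middle.
- garlic: Garlic bulb, 60 mm, on the left near the front edge; to be left alone. Origin under its middle.

How it is judged (in metres and radians):
At the end, for the whole second after the job is handed in: The handle stands across the tap within 0.15 rad; the key, let go, stays wedged, its taper bearing on the cork with over 40 N (as after a press of 9 to 10 N while turning); the saucer rests flat on the worktop, its middle within 35 mm of the point under the spout (value of joint tap_key between -0.15 and 0.15 rad and contact force between key_stem and tap_cork above 40 N and horizontal distance between saucer and spout below 0.035 m and height (world z) of saucer below 0.006 m and angle between saucer's own z axis and vertical below 0.06 rad and linear speed of saucer below 0.02 m/s and linear speed of key_stem below 0.005 m/s); the robot touches nothing.
It fails at once if the key is rammed so hard that the tap splits (over 130 N between taper and cork, a press of about 27 N while turning) (contact force between key_stem and tap_cork above 130 N).
It fails at once if the cup, the jar or the garlic is moved by more than 40 mm (distance of any of steel_cup, honey_jar, garlic from where it was at the start of the episode above 0.04 m).
It fails at once if the saucer is tipped up (angle between saucer's own z axis and vertical above 0.5 rad).
It also fails if it takes over 67 s, if anything falls off the work surface, if the arm or the gripper's body presses on something with over 40 N, if the wrist force passes 120 N, or if a joint passes its speed limit or range.

## Robot

A 6-joint arm with a two-finger parallel gripper is mounted at the origin on a cart in front of the work surface, level with it; the furniture and walls round the work are solid. World frame = base frame: x ahead of the robot, y to its left, z up, the work surface at z = 0. Lengths are in mm, angles in rad, forces in N, time in s.
With the tool pointing down it reaches from about 400 to 925 mm from the base axis. Payload 12.5 kg.
Tool frame: the origin (TCP) lies at the centre of the arm's flange, where the gripper is bolted on; the fingertips stand 190 mm ahead of it and the grasp point (between the pads) lies env.grip_point_offset ahead of it (env.grip_point_offset is the distance from the TCP to the grasp point, in mm); z points along the fingers, x is the direction in which the jaws open and shut, and the axes are right-handed (so a half turn about z gives the same grasp; the last joint's range is limited). The gripper opens to 95 mm and grips with 3 to 60 N. Pads are 20 mm wide; open, the fingers measure 119 mm over their backs; the gripper's body (75 mm by 180 mm) begins 59 mm behind the grasp point.
Start: joints at [-1.308, 0.491, 1.559, -0, 1.092, -0.106], TCP at [225.329, -582.968, 404.761] pointing down, gripper open.
Joint ranges: [-3.1, 3.1], [-0.84, 2.19], [0.05, 2.79], [-1.13, 4.28], [0.06, 2.93], [-2.69, 2.69]. Speed limits (rad/s): [2.22, 2.22, 2.79, 3.14, 3.14, 3.14].

## Interface

Orientations are given as [roll, pitch, yaw] about the fixed x, y, z axes, in that order (R = Rz(yaw) Ry(pitch) Rx(roll)).
In Python, from cell import state, read_camera, camera_model, job_done, env gives the robot as it stands.
- The arm moves only by the tool arm_command, never from a script. Its argument "steps" is a list of rows, each a list of 6 numbers: the shift along the tool's x, y, z in cm, then the turn, a rotation vector about the tool's x, y, z in degrees. In form: [[dx, dy, dz, rx, ry, rz], ...]. A call has 1 to 12 rows; each row is the pose to reach, as a shift and turn from the pose commanded when the call began, along the tool's axes at that moment; what a row does not reach only later rows make up. A row lasts 1/12 s, in which the tool goes at most 41.7 mm and 7.16 degrees, less where a joint would pass 70% of its speed; a pose out of reach is approached as far as the arm can. A call with a gripper value outside its range is refused whole. "jaw" is the finger opening in cm, from 0 to 9.51, set as the call begins (left out, the last holds). The fingers move at their own pace and stop on an object; the grip force is fixed at half the most. Time passes only in rows, so rows that repeat a pose let the fingers close. It gives the time, the measured TCP pose, the force and the opening at its end, in the units of the state.
- state(): the state, without advancing time (a new reading comes with each control period).
- read_camera(name): name is "scene" or "side" or "wrist"; returns the picture (420x560x3 uint8, red, green, blue); there is no depth.
- camera_model(name): a dict with "K" (3x3 intrinsics, pixels), "xyz" and "rotation" of the camera in the world. Camera axes: x right, y up, looking along -z (the intrinsics and any distortion apply to the point x, -y, -z); pixel columns grow to the right and rows downward; lengths in mm; the calibration is good to about 2 mm. A picture is of the moment at which its call begins: read the wrist's pose just before it. camera_model takes no time and is no camera call; for the wrist camera it gives the pose at the moment of the call.
- job_done(): hands the job in, once; it reports no verdict.
The state is a dict: "t": time; "joints": joint angles; "qvel": joint speeds; "tau": joint torques, N m; "eef_pos": TCP position; "tcp_rot": TCP orientation; "ft_force": force on the tool from outside, world axes, zero at the start; "moment": the same for the moment, N m; "opening": opening from 0.0 (shut) to 1.0 (fully open).
Only numpy, scipy, OpenCV 4.12 (cv2) and the standard library are available. Lean on these libraries where they do the work, as an engineer would, in place of code of your own. Each camera call takes 0.05 s, during which the arm holds its last target. There are 200 camera calls.

## Working session

There is one attempt and no reset: what is moved stays moved. The work goes in short steps, Python scripts to look and compute and a tool call to move; the robot and the scene stay as the last step left them, time stands still between calls to the robot, and variables do not carry over. Pictures are saved under pics/ and viewed, about 8 in all and at most 12, crops included, and the job is handed in when it is done.

Besides the shell and the picture viewer there is one more tool, called after "Request:" as a command line: name --pt "numbers of a row" for each row, then --argument value for the rest. arm_command: Moves the arm, as the interface text tells. Its arguments: {"type":"object","properties":{"steps":{"type":"array"},"jaw":{"type":"number"}},"required":["steps"]}

```bash
ls; mkdir -p pics
python3 - <<'E'
from cell import state, read_camera, camera_model, env
import cv2
s=state(); print({k:(v if not hasattr(v,'round') else v) for k,v in s.items()}); print(env.grip_point_offset)
for n in ("scene","side","wrist"):
    m=camera_model(n); print(n,m)
    cv2.imwrite(f"pics/{n}0.png",read_camera(n)[:,:,::-1])
E
```

```text
pics
{'t': 0.0, 'joints': array([-1.30761738e+00,  4.91585021e-01,  1.55948987e+00,  3.12225417e-07,
        1.09169091e+00, -1.05612144e-01]), 'qvel': array([ 0.00045954, -0.0011177 , -0.0002822 ,  0.00054771, -0.00058097,
        0.0003999 ]), 'tau': array([-7.93321815e-04, -6.12652588e+01, -2.58182609e+01,  6.92316354e-02,
        4.82430216e-02, -1.09941921e-04]), 'eef_pos': array([ 225.30885404, -582.93360161,  404.1318803 ]), 'tcp_rot': array([-3.14146871e+00,  1.16658573e-03, -1.20200531e+00]), 'ft_force': array([-0.11722138,  0.70585441,  0.654067  ]), 'moment': array([ 0.04973395, -0.0220003 , -0.00814756]), 'opening': 1.0022430326466272}
171.3
scene {'K': array([[438.034103  ,   0.        , 283.35482838],
       [  0.        , 438.034103  , 202.25248099],
       [  0.        ,   0.        ,   1.        ]]), 'xyz': array([-85.1116823 ,  92.95156063, 921.92369081]), 'rotation': array([ 0.67311759, -0.00557795, -1.54857161])}
side {'K': array([[458.39543146,   0.        , 276.33848458],
       [  0.        , 458.39543146, 209.7839526 ],
       [  0.        ,   0.        ,   1.        ]]), 'xyz': array([-491.43778227,  343.15952274,  975.39737653]), 'rotation': array([ 0.91094583, -0.00389814, -1.77412464])}
wrist {'K': array([[302.12210105,   0.        , 282.00181591],
       [  0.        , 302.12210105, 207.42554282],
       [  0.        ,   0.        ,   1.        ]]), 'xyz': array([ 293.26928995, -558.18637344,  383.83624291]), 'rotation': array([-2.60676836e-01,  5.32577640e-04, -1.20074745e+00])}
```

View pics/scene0.png

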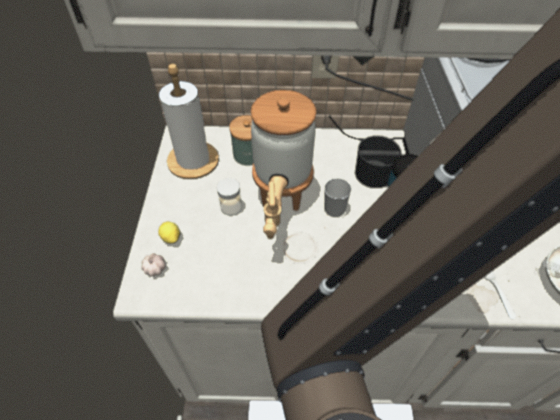

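View pics/side0.png

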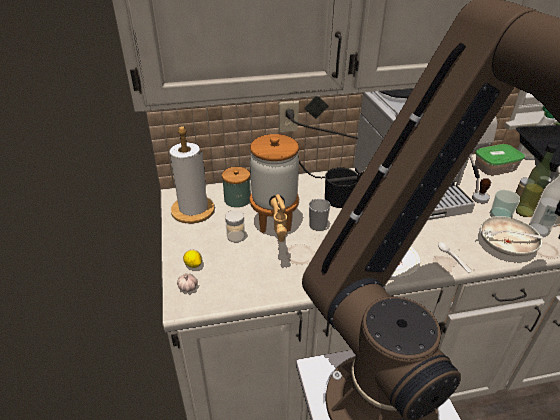

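The scene picture shows the lid knob at (283,103), the tap running to about (268,228) with the key handle roughly in line with it, the jar at (230,197) and the cup at (337,198). The arm hides the saucer, which may be the white edge near (408,262) in the side picture.

```bash
cat > h.py <<'E'
import numpy as np, cv2
from scipy.spatial.transform import Rotation as R
from cell import state, read_camera, camera_model
def ray(m,u,v):
    K=m['K']; d=np.array([(u-K[0,2])/K[0,0],-(v-K[1,2])/K[1,1],-1.])
    return m['xyz'],R.from_euler('xyz',m['rotation']).apply(d)
def atz(m,u,v,z):
    o,d=ray(m,u,v); return o+d*(z-o[2])/d[2]
def proj(m,p):
    q=R.from_euler('xyz',m['rotation']).inv().apply(np.atleast_2d(p)-m['xyz'])
    return np.c_[m['K'][0,2]-m['K'][0,0]*q[:,0]/q[:,2], m['K'][1,2]+m['K'][1,1]*q[:,1]/q[:,2]]
def tri(a,ua,b,ub):
    o1,d1=ray(a,*ua);o2,d2=ray(b,*ub)
    t=np.linalg.lstsq(np.c_[d1,-d2],o2-o1,rcond=None)[0]
    return (o1+d1*t[0]+o2+d2*t[1])/2, np.linalg.norm(o1+d1*t[0]-o2-d2*t[1])
E
python3 - <<'E'
from h import *
a=camera_model('scene');b=camera_model('side')
np.set_printoptions(precision=0,suppress=True)
print('knob',tri(a,(283,103),b,(274,140)), atz(a,283,103,318))
print('jar',atz(a,230,188,90),'cup',atz(a,338,188,87),'garlic',atz(a,152,264,30),atz(b,186,283,30))
print('white',atz(b,408,262,15),atz(a,485,295,0),atz(a,300,247,0),atz(b,510,240,30))
A=cv2.imread('pics/scene0.png')[80:250,200:370];B=cv2.imread('pics/side0.png')[120:290,200:370]
W=cv2.imread('pics/wrist0.png')
o=np.zeros((600,800,3),np.uint8)
o[:300,:400]=cv2.resize(A,None,fx=2.35,fy=300/170)[:, :400] if 0 else cv2.resize(A[:,:],(400,300))
o[:300,400:]=cv2.resize(B,(400,300)); o[300:,:400]=cv2.resize(W,(400,300))
o[300:,400:]=cv2.resize(cv2.imread('pics/side0.png')[210:300,350:470],(400,300))
cv2.imwrite('pics/c1.png',o)
E
```

```text
knob (array([678., 107., 310.]), np.float64(1.3272043602634729)) [669. 107. 318.]
jar [620. 237.  90.] cup [630. -33.  87.] garlic [433. 407.  30.] [425. 408.  30.]
white [ 394. -244.   15.] [ 388. -367.    0.] [509.  60.   0.] [ 408. -588.   30.]
```

View pics/c1.png

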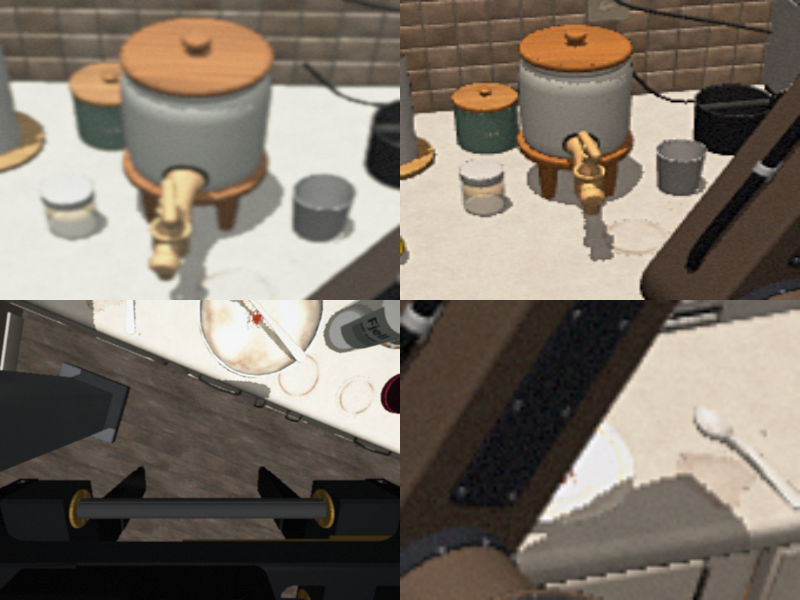

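The crop shows the key bar in line with the tap (open). The saucer's right edge peeks out at side pixel (420,261) with a red stain. I'll swing the arm clear and towards the saucer so I can see it.

Request:
arm_command --pt "-17 -25 0 0 0 -60" --pt "-17 -25 0 0 0 -60" --pt "-17 -25 0 0 0 -60" --pt "-17 -25 0 0 0 -60" --pt "-17 -25 0 0 0 -60" --pt "-17 -25 0 0 0 -60" --pt "-17 -25 0 0 0 -60" --pt "-17 -25 0 0 0 -60" --pt "-17 -25 0 0 0 -60" --pt "-17 -25 0 0 0 -60"

```text
t: 0.98
eef_pos: [397.8, -333.3, 404.8]
tcp_rot: [3.142, 0.0, -0.15]
ft_force: [0.2, 0.0, 0.2]
opening: 0.999
```

Run:
```python
from h import *
for n in ("scene","side","wrist"):
    m=camera_model(n); cv2.imwrite(f"pics/{n}1.png",read_camera(n)[:,:,::-1])
    if n=='wrist': np.savez('w1.npz',**m)
s=state(); print(s['eef_pos'],s['tcp_rot'],s['t'],s['ft_force'])
o=np.zeros((600,800,3),np.uint8)
o[:300,:400]=cv2.resize(cv2.imread('pics/scene1.png'),(400,300))
o[300:,:400]=cv2.resize(cv2.imread('pics/side1.png'),(400,300))
o[:300,400:]=cv2.resize(cv2.imread('pics/wrist1.png'),(400,300))
o[300:,400:]=cv2.resize(cv2.imread('pics/scene1.png')[150:240,220:340],(400,300),interpolation=cv2.INTER_CUBIC)
cv2.imwrite('pics/c2.png',o)
```

```text
[ 397.06041001 -334.59947768  404.63084597] [-3.14158601e+00  1.15398205e-04 -1.57460833e-01] 1.1333 [-0.30346689  0.33755362  0.16663089]
```

View pics/c2.png

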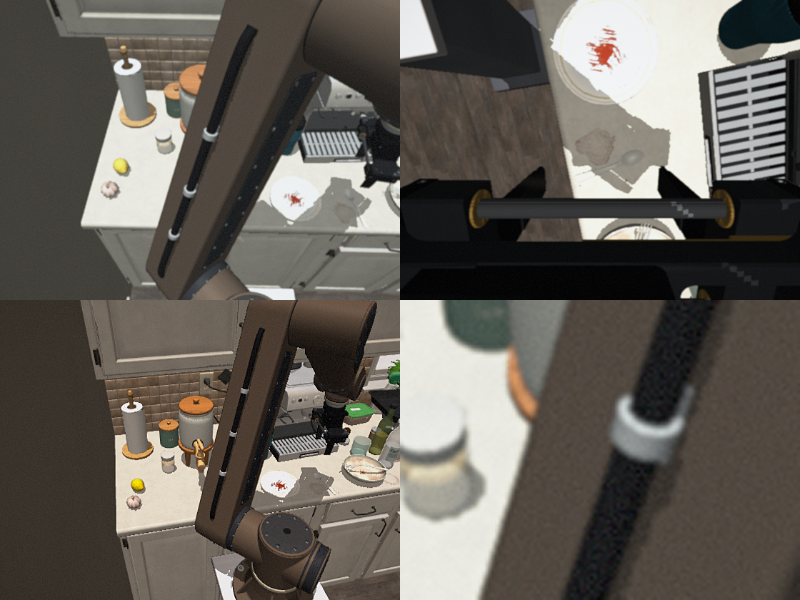

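The wrist view shows the saucer with its middle near wrist pixel (287,67), about (413,279) in the scene picture. A dish rack stands to its right. Now I'll compute positions.

Run:
```python
from h import *
np.set_printoptions(precision=0,suppress=True)
a=camera_model('scene');b=camera_model('side');w=dict(np.load('w1.npz'))
print('saucer scene',atz(a,413,279,15),'side',atz(b,280*1.4,(485-300)*1.4,15),'wrist',atz(w,287,67,15))
L,Rr,bo=atz(w,150*1.4,48*1.4,18),atz(w,257*1.4,48*1.4,18),atz(w,203*1.4,104*1.4,18)
print(L,Rr,bo)
print('rack',[atz(w,(x-400)*1.4,y*1.4,40) for x,y in((700,72),(705,190))],[atz(w,(x-400)*1.4,y*1.4,0) for x,y in((700,72),(705,190),(540,10),(575,180))])
# tap from first images: crop px
f=lambda x,y:(200+x*.425,80+y*.5667)
g=lambda x,y:(200+(x-400)*.425,120+y*.5667)
print('spout tip',tri(a,f(165,265),b,g(592,200)),'bar near end',tri(a,f(168,205),b,g(591,163)),'far',tri(a,f(182,178),b,g(583,135)))
# hypothesis check: crock pose from knob
```

```text
saucer scene [ 418. -203.   15.] side [ 415. -203.   15.] wrist [ 425. -201.   15.]
[ 339. -188.   18.] [ 505. -214.   18.] [ 408. -286.   18.]
rack [array([ 560., -261.,   40.]), array([ 561., -458.,   40.])] [array([ 578., -260.,    0.]), array([ 579., -480.,    0.]), array([ 332., -128.,    0.]), array([ 333., -420.,    0.])]
spout tip (array([464., 129., 133.]), np.float64(2.537912622948534)) bar near end (array([527., 123., 164.]), np.float64(17.85905554445762)) far (array([562., 118., 187.]), np.float64(2.416972244543573))
```

Request:
arm_command --pt "2 -39 -4.5 0 0 0" --pt "2 -39 -4.5 0 0 0" --pt "2 -39 -4.5 0 0 0" --pt "2 -39 -4.5 0 0 0" --pt "2 -39 -4.5 0 0 0" --pt "2 -39 -4.5 0 0 0" --pt "2 -39 -4.5 0 0 0" --pt "2 -39 -4.5 0 0 0" --pt "2 -39 -4.5 0 0 0" --pt "2 -39 -4.5 0 0 0" --pt "2 -39 -4.5 0 0 0" --pt "2 -39 -4.5 0 0 0"

```text
t: 2.13
eef_pos: [477.2, 48.1, 449.6]
tcp_rot: [3.141, 0.0, -0.155]
ft_force: [-0.9, -0.7, 0.5]
opening: 0.997
```

Run:
```python
from h import *
s=state(); m=camera_model('wrist'); cv2.imwrite("pics/wrist2.png",cv2.resize(read_camera('wrist')[:,:,::-1],(800,600))); np.savez('w2.npz',**m)
cv2.imwrite("pics/scene2.png",read_camera('scene')[:,:,::-1])
print(s['eef_pos'],s['tcp_rot'],s['t'],m['xyz'],m['rotation'])
```

```text
[477.20771636  48.13135428 449.56296199] [ 3.14135122e+00  1.24683327e-04 -1.54779670e-01] 2.1333 [488.88576671 118.22178636 429.14498112] [-0.26121878  0.00030098 -0.15347831]
```

View pics/wrist2.png

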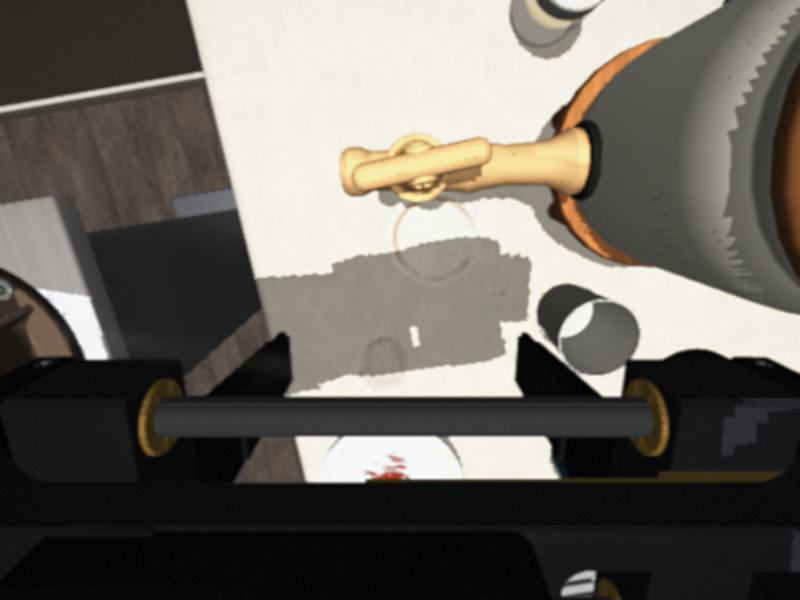

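The wrist view gives the key bar's ends at (356,180) and (490,150). The tap runs from (343,172) to (588,160), and the socket ring is at (417,167). The cup, at (590,330), and the jar are well clear.

Run:
```python
from h import *
np.set_printoptions(precision=1,suppress=True)
w=dict(np.load('w2.npz'));P=lambda x,y,z:atz(w,x*.7,y*.7,z)[:2]
e1,e2=P(355,180,222),P(491,150,222); print('bar',e1,e2,np.hypot(*(e2-e1)),'mid',(e1+e2)/2,'ang',np.arctan2(*(e2-e1)[::-1]))
print('socket',P(417,167,170),'tap end',P(343,172,140),'tap base',P(588,160,145))
t=P(588,160,145)-P(343,172,140);print('tap dir',np.arctan2(t[1],t[0]))
k=P(417,167,170)
for th in(-.15,-.1,-.05,0):
  u=np.array([np.cos(th),np.sin(th)]);print(th,'crock',k+180*u,'spout',k-32*u,'tapend',k-48*u)
print('cup',P(598,335,87),'jar',P(555,0,90))
```

```text
bar [467. 122.] [530.6 125.5] 63.70731787950394 mid [498.8 123.8] ang 0.05513211411307222
socket [498.  124.6] tap end [451.6 129.6] tap base [605.7 113. ]
tap dir -0.10734715597141349
-0.15 crock [676.   97.8] spout [466.4 129.4] tapend [450.6 131.8]
-0.1 crock [677.1 106.7] spout [466.2 127.8] tapend [450.3 129.4]
-0.05 crock [677.8 115.7] spout [466.1 126.2] tapend [450.1 127. ]
0 crock [678.  124.6] spout [466.  124.6] tapend [450.  124.6]
cup [631.8 -30.5] jar [610.5 221. ]
```

Run:
```python
from h import *
np.set_printoptions(precision=0,suppress=True)
w=dict(np.load('w1.npz'))
for x,y in((612,165),(630,158),(668,150),(595,145)): print('spoonish',atz(w,(x-400)*1.4,y*1.4,5))
I=cv2.imread('pics/wrist1.png'); cv2.imwrite('pics/c3.png',cv2.resize(I[20:290,180:540],(800,600)))
# tip world -> TCP for push start: tilt 25deg, yaw -.155
y=-.155; R0=R.from_euler('xyz',[np.pi,0,y]); 
Rt=R0*R.from_rotvec([np.radians(25),0,0]); z=Rt.apply([0,0,1]); print('z',z.round(2))
d=np.array([.135,.99,0]); c=np.array([421,-202,0])
s=state(); Rc=R.from_euler('xyz',s['tcp_rot'])
for back,h in((98,60),(98,9)):
  t=c-back*d+[0,0,h]; tcp=t-190*z; print(back,h,tcp, Rc.inv().apply(tcp-s['eef_pos'])/10, (Rt.inv().apply(tcp-s['eef_pos'])/10).round(1))
```

```text
spoonish [ 408. -399.    5.]
spoonish [ 442. -391.    5.]
spoonish [ 513. -387.    5.]
spoonish [ 383. -357.    5.]
z [ 0.  0. -1.]
98 60 [ 395. -378.  232.] [-1. 43. 22.] [-2. 48.  1.]
98 9 [ 395. -378.  181.] [-1. 43. 27.] [-2. 51.  6.]
```

View pics/c3.png

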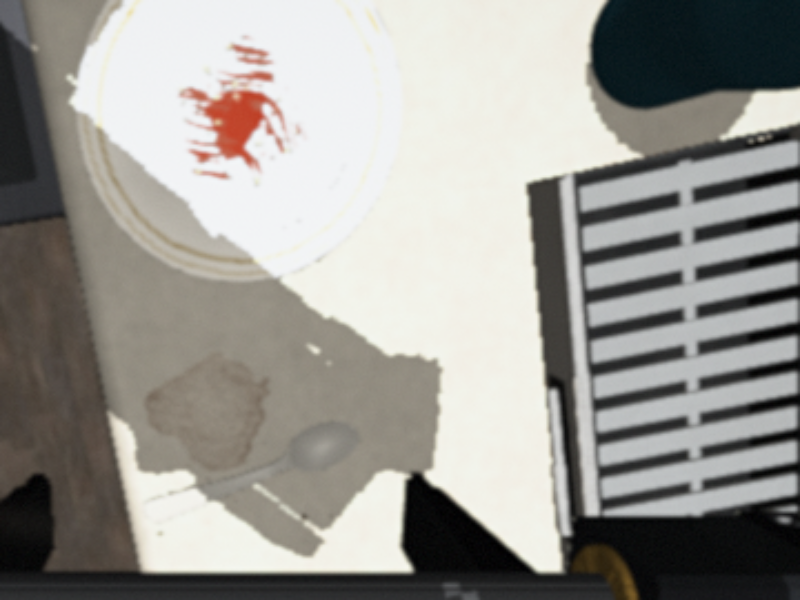

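The saucer rim in the crop spans x 78–400 with its bottom at y 280, so its middle is about (422,-204). The spoon, near y = -380, stays clear of the fingers. Next I go behind the saucer with the tool leaning back 25°.

Request:
arm_command --pt "-1.5 43.3 12 25 0 0" --pt "-1.5 43.3 12 25 0 0" --pt "-1.5 43.3 12 25 0 0" --pt "-1.5 43.3 12 25 0 0" --pt "-1.5 43.3 12 25 0 0" --pt "-1.5 43.3 12 25 0 0" --pt "-1.5 43.3 12 25 0 0" --pt "-1.5 43.3 12 25 0 0" --pt "-1.5 43.3 12 25 0 0" --pt "-1.5 43.3 12 25 0 0" --pt "-1.5 43.3 12 25 0 0" --pt "-1.5 43.3 12 25 0 0"

```text
t: 3.23
eef_pos: [392.8, -383.6, 327.7]
tcp_rot: [-2.706, 0.001, -0.162]
ft_force: [-0.0, 0.5, -0.6]
opening: 1.002
```

```bash
cat >> h.py <<'E'
def plan(tips,rot=None,L=190):
    """tip targets (world) -> shifts in tool axes (cm) at current orientation"""
    s=state(); Rc=R.from_euler('xyz',s['tcp_rot']); z=Rc.apply([0,0,1])
    print('t',s['t'],'tip',(s['eef_pos']+L*z).round(1),'rot',s['tcp_rot'].round(3),'F',s['ft_force'].round(1),'q',s['joints'].round(2))
    for t in np.atleast_2d(tips): print(t,(Rc.inv().apply(t-(s['eef_pos']+L*z))/10).round(2))
E
python3 -c "
from h import *
d=np.array([.135,.99,0]);c=np.array([422,-204,0])
plan([c-96*d+[0,0,60],c-96*d+[0,0,9]])"
```

```text
t 3.2333 tip [ 405.6 -304.4  155.4] rot [-2.706e+00  1.000e-03 -1.620e-01] F [-0.   0.5 -0.6] q [-0.94  0.51  1.79  0.33  1.18 -0.96]
[ 409.04 -299.04   60.  ] [0.26 3.5  8.89]
[ 409.04 -299.04    9.  ] [ 0.27  5.66 13.52]
```

Request:
arm_command --pt "0.3 1.5 4 0 0 0" --pt "0.3 3 7 0 0 0" --pt "0.3 4.5 10.5 0 0 0" --pt "0.3 5.6 13 0 0 0" --pt "0.3 5.7 13.5 0 0 0" --pt "0.3 5.7 13.5 0 0 0"

```text
t: 3.73
eef_pos: [398.5, -373.0, 182.2]
tcp_rot: [-2.703, 0.002, -0.157]
ft_force: [-0.7, -0.0, 0.6]
opening: 1.003
```

```bash
python3 -c "
from h import *
d=np.array([.135,.99,0]);c=np.array([422,-204,0]);e=np.array([466,128,0])
plan([c-79*d+[0,0,9],e-78*d+[0,0,9]])
o=cv2.resize(read_camera('scene')[100:400,130:530,::-1],(800,600)); cv2.imwrite('pics/s4.png',o)"
```

```text
t 3.7333 tip [ 410.7 -293.2   10.2] rot [-2.703e+00  2.000e-03 -1.570e-01] F [-0.7 -0.   0.6] q [-0.92  0.73  1.88  0.41  0.89 -1.08]
[ 411.335 -282.21     9.   ] [-0.11 -0.94  0.58]
[455.47  50.78   9.  ] [ -0.94 -31.34  14.84]
```

Request:
arm_command --pt "0 -1.1 0.5 0 0 0" --pt "-0.1 -2.2 1.0 0 0 0" --pt "-0.1 -3.3 1.5 0 0 0" --pt "-0.1 -4.4 2.0 0 0 0" --pt "-0.1 -5.5 2.6 0 0 0" --pt "-0.2 -6.6 3.1 0 0 0" --pt "-0.2 -7.7 3.6 0 0 0" --pt "-0.2 -8.8 4.1 0 0 0" --pt "-0.3 -9.9 4.6 0 0 0" --pt "-0.3 -11.0 5.2 0 0 0" --pt "-0.3 -12.1 5.7 0 0 0" --pt "-0.4 -13.2 6.2 0 0 0"

```text
t: 4.78
eef_pos: [418.1, -226.7, 182.8]
tcp_rot: [-2.705, 0.0, -0.155]
ft_force: [0.3, -1.2, -1.3]
opening: 1.002
```

```bash
python3 -c "
from h import *
d=np.array([.135,.99,0]);e=np.array([466,128,0])
plan([e-78*d+[0,0,9]])
s=state(); m=camera_model('wrist'); cv2.imwrite('pics/w4.png',cv2.resize(read_camera('wrist')[:,:,::-1],(800,600))); np.savez('w4.npz',**m)"
```

```text
t 4.7833 tip [ 430.4 -147.4   10.6] rot [-2.705  0.    -0.155] F [ 0.3 -1.2 -1.3] q [-0.7   0.68  2.08  0.59  0.71 -1.05]
[455.47  50.78   9.  ] [ -0.58 -18.03   8.58]
```

View pics/w4.png

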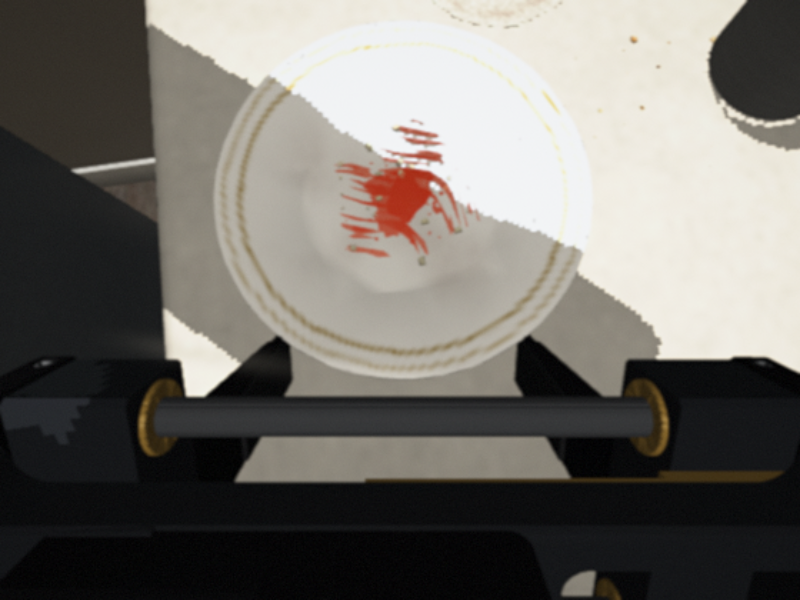

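The saucer sits squarely in the cradle between the fingers: its rim spans x 215–590 and y 20–378. I carry on pushing.

```bash
python3 -c "
from h import *
w=dict(np.load('w4.npz'));P=lambda x,y,z:atz(w,x*.7,y*.7,z)[:2]
for z in (18,21):
  t,b,l,r=P(403,20,z),P(403,378,z),P(215,195,z),P(590,205,z); print(t,b,np.hypot(*(t-b)),(t+b)/2,(l+r)/2,np.hypot(*(l-r)))
c=(t+b)/2; print('need',np.array([466,128])-c)
"
```

```text
[454.95392014   6.10890911] [ 429.70429506 -157.0177603 ] 165.06923953181524 [442.3291076 -75.4544256] [440.89582198 -82.08496923] 162.49026687245475
[454.53079824   3.37526343] [ 429.70963818 -156.98328282] 162.2681525824673 [442.12021821 -76.80400969] [440.71125425 -83.32203855] 159.73294293237095
need [ 23.87978179 204.80400969]
```

Request:
arm_command --pt "0 -1.1 0.5 0 0 0" --pt "-0.1 -2.2 1.0 0 0 0" --pt "-0.1 -3.3 1.5 0 0 0" --pt "-0.2 -4.4 2.0 0 0 0" --pt "-0.2 -5.5 2.6 0 0 0" --pt "-0.3 -6.6 3.1 0 0 0" --pt "-0.3 -7.7 3.6 0 0 0" --pt "-0.3 -8.8 4.1 0 0 0" --pt "-0.4 -9.9 4.6 0 0 0" --pt "-0.4 -11.0 5.1 0 0 0" --pt "-0.5 -12.1 5.6 0 0 0" --pt "-0.5 -13.2 6.1 0 0 0"

```text
t: 5.83
eef_pos: [435.3, -82.3, 183.4]
tcp_rot: [-2.705, 0.0, -0.155]
ft_force: [0.0, -1.3, -0.8]
opening: 0.996
```

Request:
arm_command --pt "0 -1.0 0.5 0 0 0" --pt "-0.1 -2.0 0.9 0 0 0" --pt "-0.1 -2.9 1.4 0 0 0" --pt "-0.2 -3.7 1.8 0 0 0" --pt "-0.2 -4.4 2.1 0 0 0" --pt "-0.3 -4.9 2.3 0 0 0" --pt "-0.3 -5.3 2.5 0 0 0" --pt "-0.3 -5.3 2.5 0 0 0"

```text
t: 6.5
eef_pos: [441.4, -24.6, 183.1]
tcp_rot: [-2.705, 0.0, -0.154]
ft_force: [-0.7, -0.2, -0.5]
opening: 1.0
```

```bash
python3 -c "
from h import *
plan([[455.5,50.8,10]])
s=state(); m=camera_model('wrist'); W=read_camera('wrist'); S=read_camera('scene'); np.savez('w5.npz',**m)
o=np.zeros((600,800,3),np.uint8); o[:300,:400]=cv2.resize(W,(400,300)); o[:300,400:]=cv2.resize(S,(400,300)); o[300:,:400]=cv2.resize(S[150:300,190:390],(400,300)); o[300:,400:]=cv2.resize(read_camera('side')[160:310,200:400],(400,300))
cv2.imwrite('pics/c5.png',o[:,:,::-1]); cv2.imwrite('pics/w5.png',W[:,:,::-1])"
```

```text
t 6.5 tip [453.8  54.8  10.9] rot [-2.705  0.    -0.154] F [-0.7 -0.2 -0.5] q [-0.28  0.65  2.19  0.92  0.55 -0.99]
[455.5  50.8  10. ] [ 0.23  0.37 -0.07]
```

View pics/c5.png

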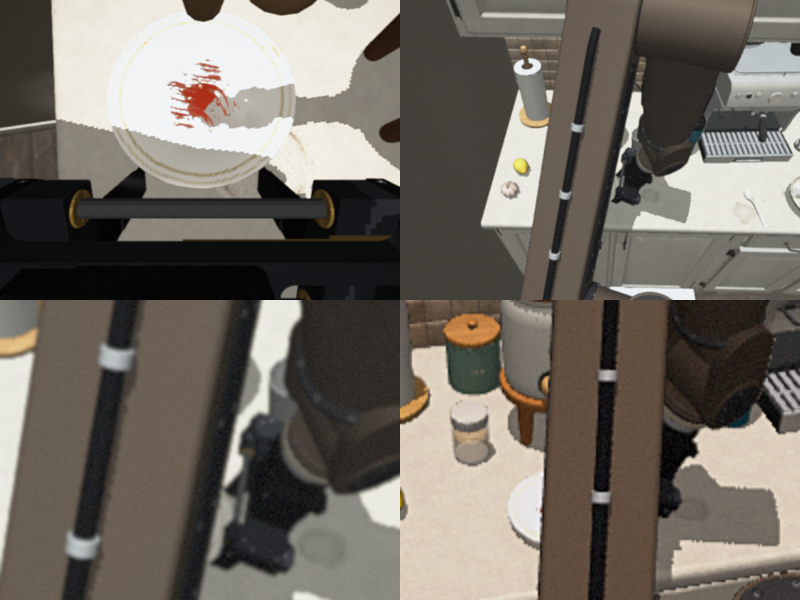

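The saucer is in place: its rim in the wrist view spans x 108–295 around (201,99) with the spout tip over it, which puts its middle near (465,126). I back off, rise and straighten up.

Request:
arm_command --pt "0 2.5 -1.1 0 0 0" --pt "0 5 -2.3 0 0 0" --pt "0 7.2 -3.4 0 0 0" --pt "0 -2.9 -25.2 -25 0 0" --pt "0 -2.9 -25.2 -25 0 0" --pt "0 -2.9 -25.2 -25 0 0" --pt "0 -2.9 -25.2 -25 0 0" --pt "0 -2.9 -25.2 -25 0 0" --pt "0 -2.9 -25.2 -25 0 0" --pt "0 -2.9 -25.2 -25 0 0" --pt "0 -2.9 -25.2 -25 0 0"

```text
t: 7.57
eef_pos: [429.0, -104.6, 429.1]
tcp_rot: [3.139, -0.009, -0.155]
ft_force: [-0.1, 1.3, 0.0]
opening: 1.003
```

```bash
python3 -c "
from h import *
plan([[498.3,124.2,255]])"
```

```text
t 7.5667 tip [ 430.5 -105.3  239.1] rot [ 3.139 -0.009 -0.155] F [-0.1  1.3  0. ] q [-0.39  0.2   1.95 -0.    0.98 -0.23]
[498.3 124.2 255. ] [  3.17 -23.72  -1.62]
```

Request:
arm_command --pt "3.2 -23.7 -3 0 0 -85" --pt "3.2 -23.7 -3 0 0 -85" --pt "3.2 -23.7 -3 0 0 -85" --pt "3.2 -23.7 -3 0 0 -85" --pt "3.2 -23.7 -3 0 0 -85" --pt "3.2 -23.7 -3 0 0 -85" --pt "3.2 -23.7 -3 0 0 -85" --pt "3.2 -23.7 -3 0 0 -85" --pt "3.2 -23.7 -3 0 0 -85" --pt "3.2 -23.7 -3 0 0 -85" --pt "3.2 -23.7 -3 0 0 -85" --pt "3.2 -23.7 -3 0 0 -85"

```text
t: 8.57
eef_pos: [497.2, 124.5, 453.0]
tcp_rot: [-3.14, 0.001, 1.335]
ft_force: [-1.0, -0.7, -0.4]
opening: 0.998
```

Request:
arm_command --pt "0 0 0 0 0 -17" --pt "0 0 0 0 0 -17" --pt "0 0 0 0 0 -17" --pt "0 0 0 0 0 -17" --pt "0 0 0 0 0 -17"

```text
t: 8.98
eef_pos: [497.3, 124.5, 453.3]
tcp_rot: [-3.141, 0.0, 1.623]
ft_force: [-0.0, 0.5, 0.6]
opening: 1.003
```

```bash
python3 -c "
from h import *
plan([[498.3,124.2,255]])
s=state(); m=camera_model('wrist'); W=read_camera('wrist'); np.savez('w6.npz',**m)
cv2.imwrite('pics/w6.png',cv2.resize(W[:,:,::-1],(800,600)))"
```

```text
t 8.9833 tip [497.1 124.5 263.3] rot [-3.141  0.     1.623] F [-0.   0.5  0.6] q [ 0.12  0.28  1.76 -0.    1.1  -1.51]
[498.3 124.2 255. ] [-0.03  0.12  0.83]
```

View pics/w6.png

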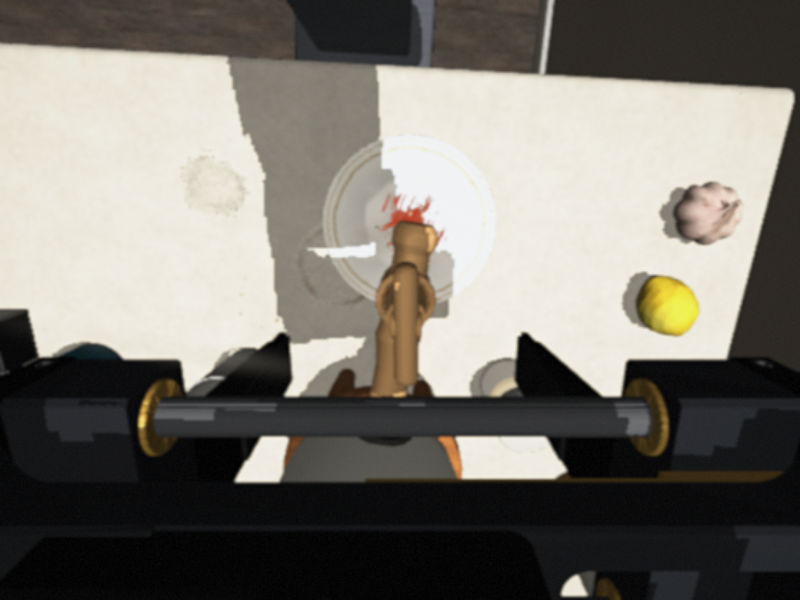

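From above, the saucer's rim spans x 323–495 and y 135–302 under the tap. The bar runs straight down from (406,268) to (403,388), midway between the jaws.

```bash
python3 -c "
from h import *
np.set_printoptions(precision=1,suppress=True)
w=dict(np.load('w6.npz'));P=lambda x,y,z:atz(w,x*.7,y*.7,z)[:2]
print('saucer',(P(409,135,20)+P(409,302,20))/2,(P(323,218,20)+P(495,218,20))/2)
a,b=P(406,266,222),P(403,390,222); print('bar',a,b,np.hypot(*(a-b)),(a+b)/2,np.arctan2(*(b-a)[::-1]))
# grip line: TCP axis pixel at bar height
s=state(); print(proj(w,[497.2,124.5,215])/.7)
print('socket',P(404,297,170),'spout', P(414,238,140))
"
```

```text
saucer [462.5 126.9] [458.3 126.7]
bar [465.8 123. ] [533.4 125.1] 67.57942189219337 [499.6 124. ] 0.03132361702731112
[[405.5 321.8]]
socket [495.7 123.7] spout [461.9 128.7]
```

Request:
arm_command --pt "0 0.1 2 0 0 0" --pt "0 0.1 4 0 0 0" --pt "0 0.1 5.5 0 0 0" --pt "0 0.1 6.5 0 0 0" --pt "0 0.1 6.5 0 0 0" --pt "0 0.1 6.5 0 0 0"

```text
t: 9.53
eef_pos: [498.4, 124.8, 388.8]
tcp_rot: [-3.141, 0.0, 1.625]
ft_force: [0.7, 0.3, 0.1]
opening: 1.002
```

Request:
arm_command --jaw 0 --pt "0 0 0 0 0 0" --pt "0 0 0 0 0 0" --pt "0 0 0 0 0 0" --pt "0 0 0 0 0 0" --pt "0 0 0 0 0 0" --pt "0 0 0 0 0 0" --pt "0 0 0 0 0 0" --pt "0 0 0 0 0 0" --pt "0 0 0 0 0 0" --pt "0 0 0 0 0 0"

```text
t: 10.37
eef_pos: [498.2, 124.9, 388.7]
tcp_rot: [3.142, 0.0, 1.625]
ft_force: [-0.2, 0.2, -0.3]
opening: 0.354
```

Request:
arm_command --jaw 0 --pt "0 0 0 0 0 0" --pt "0 0 0 0 0 0" --pt "0 0 0 0 0 0" --pt "0 0 0 0 0 0" --pt "0 0 0 0 0 0" --pt "0 0 0 0 0 0"

```text
t: 10.87
eef_pos: [498.2, 125.3, 388.8]
tcp_rot: [3.141, -0.001, 1.625]
ft_force: [0.7, 5.0, -0.2]
opening: 0.199
```

Request:
arm_command --pt "0 0 0 0 0 0" --pt "0 0 0 0 0 0" --pt "0 0 0 0 0 0" --pt "0 0 0 0 0 0" --pt "0 0 0 0 0 0" --pt "0 0 0 0 0 0"

```text
t: 11.37
eef_pos: [498.2, 125.3, 388.8]
tcp_rot: [3.141, -0.001, 1.625]
ft_force: [-2.0, 6.5, -0.3]
opening: 0.199
```

```bash
python3 -c "
from h import *
s=state(); print(s['moment'],s['ft_force'],s['opening'])
W=read_camera('wrist'); S=read_camera('side')
o=np.zeros((600,800,3),np.uint8); o[:400]=cv2.resize(W[150:360,70:490],(800,400)); S=S[100:310,150:430]
o[400:,:267]=cv2.resize(S,(267,200)); o[400:,267:534]=cv2.resize(read_camera('scene')[60:270,150:430],(267,200))
cv2.imwrite('pics/c7.png',o[:,:,::-1])"
```

```text
[ 1.07732019 -0.12652001 -0.03087563] [-1.97514758  6.47588464 -0.2814609 ] 0.19877841969402132
```

View pics/c7.png

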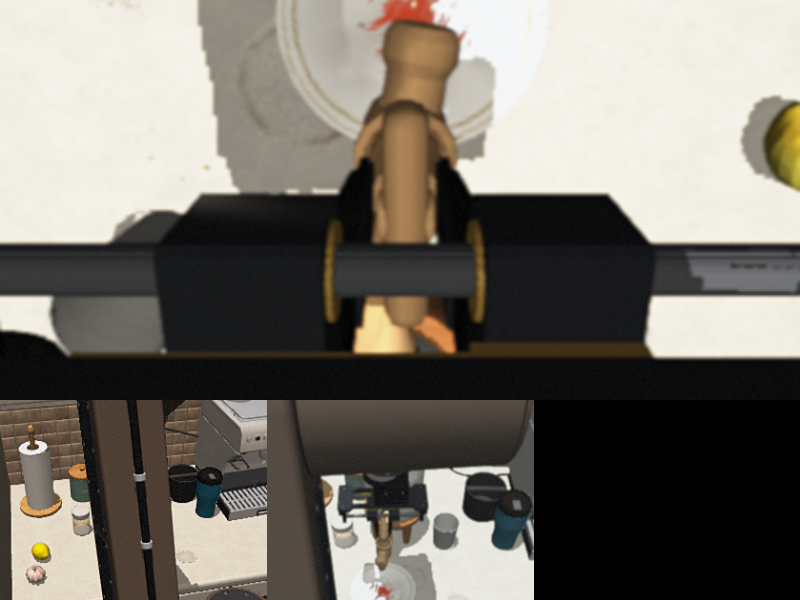

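The pads have stopped 19 mm apart on the wider neck under the bar, because the tips are too low. I open a little, rise 9 mm to the bar itself and close again.

Request:
arm_command --jaw 4 --pt "0 0 0 0 0 0" --pt "0 0 0 0 0 0" --pt "0 0 0 0 0 0" --pt "0 0 0 0 0 0" --pt "0.05 0 -0.5 0 0 0" --pt "0.05 0 -0.9 0 0 0" --pt "0.05 0 -0.9 0 0 0"

```text
t: 12.1
eef_pos: [498.3, 125.4, 398.7]
tcp_rot: [3.14, 0.0, 1.625]
ft_force: [-0.3, -0.4, 0.3]
opening: 0.42
```

Request:
arm_command --jaw 0 --pt "0 0 0 0 0 0" --pt "0 0 0 0 0 0" --pt "0 0 0 0 0 0" --pt "0 0 0 0 0 0" --pt "0 0 0 0 0 0" --pt "0 0 0 0 0 0" --pt "0 0 0 0 0 0" --pt "0 0 0 0 0 0" --pt "0 0 0 0 0 0" --pt "0 0 0 0 0 0"

```text
t: 12.93
eef_pos: [498.2, 125.5, 397.7]
tcp_rot: [-3.142, -0.0, 1.625]
ft_force: [-0.0, 5.6, -2.3]
opening: 0.131
```

Request:
arm_command --pt "0.05 0 0.1 0 0 0" --pt "0.05 0 0.2 0 0 0" --pt "0.05 0 0.2 0 0 0" --pt "0.05 0 0.2 0 0 0"

```text
t: 13.27
eef_pos: [498.2, 125.8, 395.6]
tcp_rot: [-3.141, 0.0, 1.625]
ft_force: [0.6, 1.4, -1.9]
opening: 0.136
```

Request:
arm_command --pt "0 0 0.1 0 0 0" --pt "0 0 0.2 0 0 0" --pt "0 0 0.2 0 0 0"

```text
t: 13.52
eef_pos: [498.2, 125.8, 393.6]
tcp_rot: [-3.142, 0.0, 1.625]
ft_force: [1.1, 1.5, -1.6]
opening: 0.135
```

Request:
arm_command --pt "0 0 0.1 0 0 0" --pt "0 0 0.1 0 0 0" --pt "0 0 0.1 0 0 0"

```text
t: 13.77
eef_pos: [498.2, 125.8, 392.6]
tcp_rot: [-3.141, 0.0, 1.625]
ft_force: [-0.4, 1.2, -0.8]
opening: 0.135
```

Request:
arm_command --pt "0 0 0.1 0 0 0" --pt "0 0 0.1 0 0 0" --pt "0 0 0.1 0 0 0"

```text
t: 14.02
eef_pos: [498.1, 125.8, 392.1]
tcp_rot: [3.141, 0.0, 1.625]
ft_force: [-1.1, -0.1, 5.2]
opening: 0.134
```

Request:
arm_command --pt "0 0 0.1 0 0 0" --pt "0 0 0.1 0 0 0" --pt "0 0 0.1 0 0 0"

```text
t: 14.27
eef_pos: [498.1, 125.8, 391.7]
tcp_rot: [3.14, 0.0, 1.626]
ft_force: [-3.5, -0.7, 12.5]
opening: 0.138
```

Contact with the cork was felt at TCP z ≈ 392.4, and the press is now about 12.5 N. I start turning clockwise in small steps and keep the force up.

Request:
arm_command --pt "0 0 0 0 0 2" --pt "0 0 0 0 0 4" --pt "0 0 0.03 0 0 6" --pt "0 0 0.06 0 0 8" --pt "0 0 0.1 0 0 10"

```text
t: 14.68
eef_pos: [498.1, 125.8, 391.2]
tcp_rot: [3.14, 0.0, 1.45]
ft_force: [-6.6, -1.6, 22.4]
opening: 0.134
```

Request:
arm_command --pt "0 0 -0.06 0 0 2" --pt "0 0 -0.06 0 0 4"

```text
t: 14.85
eef_pos: [498.1, 125.8, 391.3]
tcp_rot: [3.14, 0.0, 1.38]
ft_force: [-3.6, -1.0, 11.5]
opening: 0.129
```

```bash
python3 -c "
from h import *
s=state(); print(s['moment'].round(2),s['ft_force'].round(1),s['opening'],s['tcp_rot'],s['eef_pos'])
w=camera_model('wrist'); np.savez('w8.npz',**w); W=read_camera('wrist')
cv2.imwrite('pics/c8.png',cv2.resize(W[100:360,110:450,::-1],(784,600)))"
```

```text
[-0.26  0.71  0.17] [-3.6 -1.  11.5] 0.129479462328193 [3.14040432e+00 1.51630549e-04 1.37985304e+00] [498.07488567 125.80998151 391.26742501]
```

View pics/c8.png

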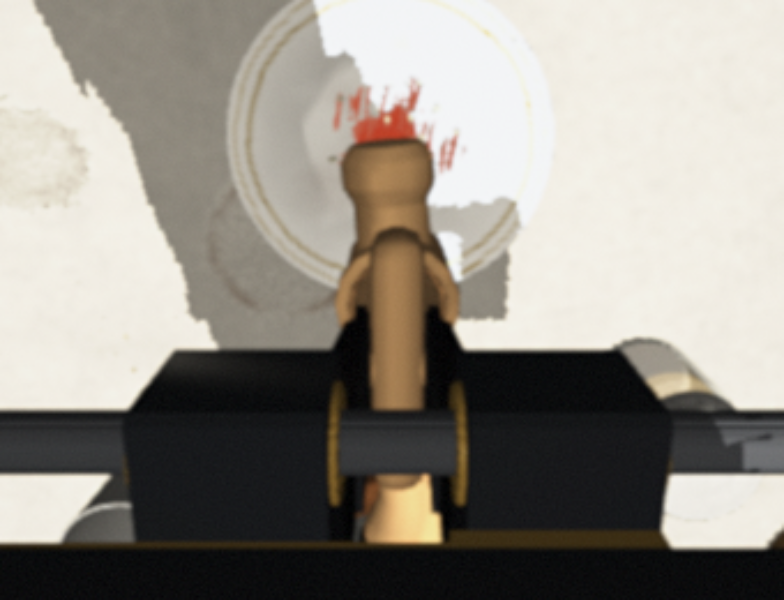

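The bar turns with the gripper: it stands upright in the view between the pads. The press is 11.5 N. I keep turning in small batches.

Request:
arm_command --pt "0 0 0.01 0 0 2" --pt "0 0 0.02 0 0 4" --pt "0 0 0.03 0 0 6" --pt "0 0 0.03 0 0 8"

```text
t: 15.23
eef_pos: [498.0, 125.8, 391.1]
tcp_rot: [3.14, 0.0, 1.24]
ft_force: [-4.7, -2.2, 13.3]
opening: 0.134
```

Request:
arm_command --pt "0 0 0 0 0 2" --pt "0 0 0 0 0 4" --pt "0 0 0.01 0 0 6" --pt "0 0 0.01 0 0 8" --pt "0 0 0.01 0 0 10"

```text
t: 15.65
eef_pos: [498.0, 125.7, 391.0]
tcp_rot: [3.14, 0.0, 1.066]
ft_force: [-4.6, -1.9, 13.6]
opening: 0.135
```

Request:
arm_command --pt "0 0 0 0 0 2" --pt "0 0 0 0 0 4" --pt "0 0 0 0 0 6" --pt "0 0 0 0 0 8" --pt "0 0 0 0 0 10"

```text
t: 16.07
eef_pos: [498.0, 125.7, 390.9]
tcp_rot: [3.141, 0.0, 0.891]
ft_force: [-4.1, -2.9, 12.8]
opening: 0.135
```

```bash
python3 -c "
from h import *
s=state(); print(s['moment'].round(2),s['ft_force'].round(1),s['opening'],s['tcp_rot'],s['eef_pos'])
W=read_camera('wrist'); cv2.imwrite('pics/c9.png',cv2.resize(W[100:360,110:450,::-1],(784,600)))"
```

```text
[-0.48  0.83  0.21] [-4.1 -2.9 12.8] 0.1349402207315053 [3.14061591e+00 8.26101092e-05 8.91153955e-01] [498.00694321 125.68889953 390.9010981 ]
```

View pics/c9.png

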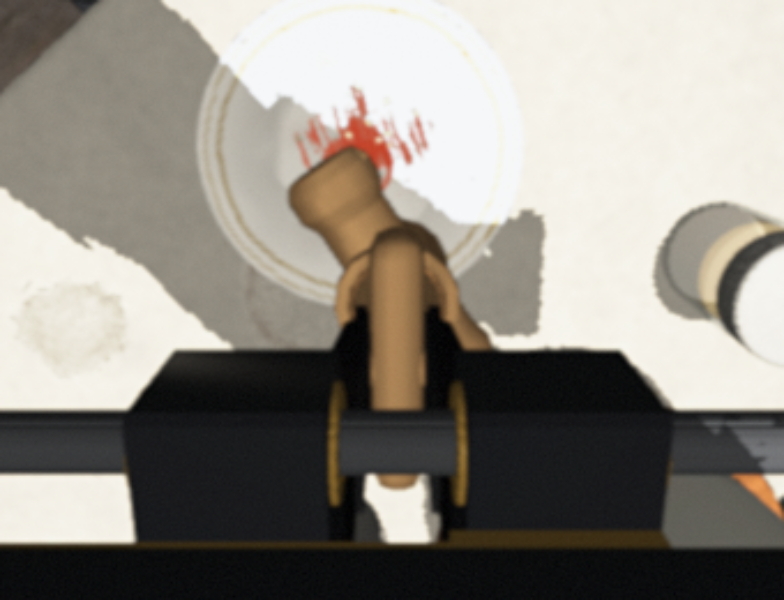

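The key follows: the bar is still aligned with the jaws while the tap now lies at a slant in the view. The saucer has not moved. On with the turn.

Request:
arm_command --pt "0 0 0.01 0 0 2" --pt "0 0 0.01 0 0 4" --pt "0 0 0.01 0 0 6" --pt "0 0 0.02 0 0 8" --pt "0 0 0.02 0 0 10" --pt "0 0 0.02 0 0 12"

```text
t: 16.62
eef_pos: [498.0, 125.7, 390.8]
tcp_rot: [3.141, -0.0, 0.682]
ft_force: [-4.7, -2.3, 14.1]
opening: 0.134
```

Request:
arm_command --pt "0 0 0 0 0 2" --pt "0 0 0.01 0 0 4" --pt "0 0 0.01 0 0 6" --pt "0 0 0.01 0 0 8" --pt "0 0 0.01 0 0 10" --pt "0 0 0.01 0 0 12"

```text
t: 17.12
eef_pos: [497.9, 125.7, 390.7]
tcp_rot: [3.141, -0.0, 0.472]
ft_force: [-5.6, -3.0, 15.0]
opening: 0.135
```

Request:
arm_command --pt "0 0 0 0 0 2" --pt "0 0 0 0 0 4" --pt "0 0 0 0 0 6" --pt "0 0 0 0 0 8" --pt "0 0 0 0 0 10" --pt "0 0 0 0 0 12"

```text
t: 17.62
eef_pos: [497.9, 125.6, 390.7]
tcp_rot: [3.141, -0.0, 0.263]
ft_force: [-6.7, -2.6, 15.0]
opening: 0.137
```

Request:
arm_command --pt "0 0 0 0 0 2" --pt "0 0 0 0 0 4" --pt "0 0 0 0 0 6" --pt "0 0 0 0 0 8" --pt "0 0 0 0 0 10" --pt "0 0 0 0 0 12"

```text
t: 18.12
eef_pos: [497.8, 125.6, 390.7]
tcp_rot: [3.141, -0.0, 0.053]
ft_force: [-6.2, -2.7, 15.5]
opening: 0.134
```

Request:
arm_command --pt "0 0 0 0 0 2" --pt "0 0 0 0 0 4" --pt "0 0 0 0 0 6" --pt "0 0 0 0 0 8" --pt "0 0 0 0 0 9"

```text
t: 18.53
eef_pos: [497.8, 125.7, 390.6]
tcp_rot: [3.141, 0.0, -0.104]
ft_force: [-5.8, -3.1, 15.7]
opening: 0.135
```

```bash
python3 -c "
from h import *
s=state(); print(s['moment'].round(2),s['ft_force'].round(1),s['opening'],s['tcp_rot'],s['eef_pos'])
w=camera_model('wrist'); np.savez('w10.npz',**w); W=read_camera('wrist'); cv2.imwrite('pics/c10.png',cv2.resize(W[60:360,80:480,::-1],(800,600)))"
```

```text
[-0.65  1.34  0.26] [-5.8 -3.1 15.7] 0.13468441491282113 [ 3.14072712e+00  6.15399406e-05 -1.03817938e-01] [497.78284455 125.66637441 390.63309899]
```

Request:
arm_command --jaw 4 --pt "0 0 0 0 0 0" --pt "0 0 0 0 0 0" --pt "0 0 0 0 0 0" --pt "0 0 0 0 0 0" --pt "0 0 0 0 0 0" --pt "0 0 0 0 0 0"

```text
t: 19.08
eef_pos: [498.2, 125.9, 389.5]
tcp_rot: [3.142, 0.0, -0.102]
ft_force: [1.2, -0.2, 0.0]
opening: 0.415
```

Request:
arm_command --pt "0 0 -1 0 0 0" --pt "0 0 -3 0 0 0" --pt "0 0 -5 0 0 0" --pt "0 0 -7 0 0 0" --pt "0 3 -9 0 0 0" --pt "0 6 -9 0 0 0" --pt "0 8 -9 0 0 0" --pt "0 8 -9 0 0 0" --pt "0 8 -9 0 0 0"

```text
t: 19.83
eef_pos: [489.8, 45.7, 480.4]
tcp_rot: [-3.142, -0.001, -0.104]
ft_force: [0.4, -0.3, 0.0]
opening: 0.416
```

```bash
cat > chk.py <<'E'
from h import *
np.set_printoptions(precision=2,suppress=True)
s=state(); print(s['t'],s['eef_pos'],s['tcp_rot'],s['ft_force'],s['opening'])
w=camera_model('wrist'); W=read_camera('wrist'); np.savez('w11.npz',**w); cv2.imwrite('pics/w11.png',W[:,:,::-1])
# top-down rectification at bar height z=222 and at tap height, 0.5 mm/px, window 430..700 x, 40..210 y
def rect(z,x0=430,x1=620,y0=40,y1=210,st=1.0):
    X,Y=np.meshgrid(np.arange(x0,x1,st),np.arange(y0,y1,st))
    p=proj(w,np.c_[X.ravel(),Y.ravel(),np.full(X.size,z)]).astype(np.float32)
    return cv2.remap(W,p[:,0].reshape(X.shape),p[:,1].reshape(X.shape),cv2.INTER_LINEAR)
for z in (220,145):
    I=rect(z); h=cv2.cvtColor(I,cv2.COLOR_RGB2HSV)
    m=((h[...,0]>8)&(h[...,0]<25)&(h[...,1]>85)&(h[...,2]>70))
    print('z',z,'rows y, cols x (5 mm/char)')
    for r in range(0,m.shape[0],5): print(f"{40+r:4d}",''.join('#' if m[r:r+5,c:c+5].mean()>.5 else '.' for c in range(0,m.shape[1],5)))
E
python3 chk.py
```

```text
19.8333 [489.84  45.66 480.42] [-3.14 -0.   -0.1 ] [ 0.41 -0.28  0.02] 0.4155947852689914
z 220 rows y, cols x (5 mm/char)
  40 ......................................
  45 ......................................
  50 ......................................
  55 ......................................
  60 .................................#....
  65 ...............................##.....
  70 ..............................##......
  75 .............................##.......
  80 ............................##........
  85 ............................##........
  90 ...........................##.........
  95 ............##.............##.........
 100 ............#.#............##.........
 105 ............#.#.........######........
 110 ............#.################........
 115 .......######.###############.........
 120 ......####.##.###.############........
 125 ........#..##.########.....###........
 130 .......######.##............##........
 135 ..............#..............##.......
 140 .............##..............###......
 145 .............##...............###.....
 150 ....
[... 1347 characters left out ...]
0 ....#..#.####.##########........###...
 135 .....########.##................###...
 140 .....##.....#.##.................###..
 145 ...............#..................###.
 150 .............#.#..................####
 155 .............#.#...................###
 160 .............#.#.....................#
 165 ..............#.......................
 170 ......................................
 175 ......................................
 180 ......................................
 185 ......................................
 190 ......................................
 195 ......................................
 200 ......................................
 205 ......................................
```

Run:
```python
from h import *
np.set_printoptions(precision=1,suppress=True)
w=dict(np.load('w11.npz')); W=cv2.imread('pics/w11.png')
def rect(z,x0,x1,y0,y1,st=.5):
    X,Y=np.meshgrid(np.arange(x0,x1,st),np.arange(y0,y1,st))
    p=proj(w,np.c_[X.ravel(),Y.ravel(),np.full(X.size,z)]).astype(np.float32)
    return cv2.remap(W,p[:,0].reshape(X.shape),p[:,1].reshape(X.shape),cv2.INTER_LINEAR)
def wood(I): h=cv2.cvtColor(I,cv2.COLOR_BGR2HSV); return (h[...,0]>6)&(h[...,0]<28)&(h[...,1]>60)
m=wood(rect(216,475,520,85,165)); cs=[]
for r in range(0,160,6):
    c=np.where(m[r])[0]
    if len(c): x=475+c*.5; print(85+r*.5, x.min(),x.max()); cs.append((85+r*.5,x.mean(),np.ptp(x)))
cs=np.array([c for c in cs if 8<c[2]<22 and not 105<c[0]<138]); f=np.polyfit(cs[:,0],cs[:,1],1); print('bar slope dx/dy',f.round(3),len(cs))
m=wood(rect(145,525,590,80,165)); 
cy=[(525+c*.5,(np.where(m[:,c])[0].mean()*.5+80)) for c in range(0,130,8) if m[:,c].any()]
print('tap slope',np.polyfit(*np.array(cy).T,1).round(3),np.array(cy)[::4])
# saucer: white bright and low saturation vs worktop is hard: use red stain centroid before/after
for n,f in (('w5','pics/w5.png'),('w11','pics/w11.png')):
    ww=dict(np.load(n+'.npz')); I=cv2.imread(f).astype(int); r=(I[...,2]>140)&(I[...,1]<110)&(I[...,0]<100)&(I[...,2]-I[...,1]>80)
    v,u=np.where(r); P=np.array([atz(ww,a,b,6)[:2] for a,b in zip(u,v)]); print(n,len(P),P.mean(0) if len(P) else None,P.min(0),P.max(0))
```

```text
94.0 491.5 500.0
97.0 490.0 501.5
100.0 490.5 502.0
103.0 490.5 502.5
106.0 491.0 502.5
109.0 481.0 519.5
112.0 482.0 519.5
115.0 475.0 519.5
118.0 475.0 519.5
121.0 475.0 519.5
124.0 475.0 519.5
127.0 475.0 519.5
130.0 475.0 519.5
133.0 475.0 509.5
136.0 489.0 506.0
139.0 494.0 505.0
142.0 494.0 505.5
145.0 494.5 505.5
148.0 494.5 506.0
151.0 495.0 506.0
154.0 496.0 505.5
bar slope dx/dy [  0.1 487.7] 10
tap slope [ -0.2 215.5] [[525.  121. ]
 [541.  119.8]
 [557.  117.8]
 [573.  116. ]
 [589.  106.8]]
w5 1684 [463.9 127.7] [439.5 101.6] [487.4 160.9]
w11 23 [461.9 111.1] [455.4 104.8] [467.6 114.2]
```

The bar's slope is 0.085–0.10 against the tap's −0.104, so it is square to within about 0.02 rad. The sink (1.8 mm) and the torque (0.26 N m) are lower than a 15 N press should give, though. There is plenty of time, so I'll re-grip and check the bite with a short press-and-turn.

Request:
arm_command --pt "0 -4 0 0 0 0" --pt "0 -7 0 0 0 0" --pt "0 -8 0 0 0 0" --pt "0 -8 0 0 0 0" --pt "0 -8 2 0 0 0" --pt "0 -8 5 0 0 0" --pt "0 -8 7.5 0 0 0" --pt "0 -8 8.9 0 0 0" --pt "0 -8 8.9 0 0 0" --pt "0 -8 8.9 0 0 0"

```text
t: 20.72
eef_pos: [498.3, 125.6, 390.7]
tcp_rot: [3.141, 0.001, -0.102]
ft_force: [-0.3, -0.4, 0.9]
opening: 0.418
```

Request:
arm_command --jaw 0 --pt "0 0 0 0 0 0" --pt "0 0 0 0 0 0" --pt "0 0 0 0 0 0" --pt "0 0 0 0 0 0" --pt "0 0 0 0 0 0" --pt "0 0 0 0 0 0" --pt "0 0 0 0 0 0" --pt "0 0 0 0 0 0" --pt "0 0 0 0 0 0"

```text
t: 21.47
eef_pos: [497.9, 125.9, 391.2]
tcp_rot: [-3.142, 0.0, -0.103]
ft_force: [-3.0, -0.1, 5.9]
opening: 0.134
```

Request:
arm_command --pt "0 0 0.05 0 0 0" --pt "0 0 0.1 0 0 0" --pt "0 0 0.1 0 0 0"

```text
t: 21.72
eef_pos: [497.8, 125.9, 391.1]
tcp_rot: [-3.141, -0.001, -0.102]
ft_force: [-6.0, -0.6, 15.6]
opening: 0.137
```

Request:
arm_command --pt "0 0 0 0 0 -2" --pt "0 0 0 0 0 -4" --pt "0 0 0 0 0 -6" --pt "0 0 0 0 0 -8" --pt "0 0 0 0 0 -10" --pt "0 0 0 0 0 -12"

```text
t: 22.22
eef_pos: [497.8, 125.9, 391.1]
tcp_rot: [-3.141, -0.001, 0.108]
ft_force: [-6.2, -1.2, 15.3]
opening: 0.134
```

```bash
python3 -c "
from h import *
s=state(); print(s['moment'].round(2),s['ft_force'].round(1),s['tcp_rot'],s['eef_pos'])"
```

```text
[-0.1   1.28 -0.19] [-6.2 -1.2 15.3] [-3.14146846e+00 -6.95284682e-04  1.08395006e-01] [497.81798018 125.90503948 391.07617281]
```

Request:
arm_command --pt "0 0 0 0 0 2" --pt "0 0 0.01 0 0 4" --pt "0 0 0.02 0 0 6" --pt "0 0 0.03 0 0 8" --pt "0 0 0.03 0 0 10" --pt "0 0 0.03 0 0 12"

```text
t: 22.72
eef_pos: [497.8, 125.9, 391.0]
tcp_rot: [3.142, -0.001, -0.104]
ft_force: [-6.6, -0.3, 16.8]
opening: 0.132
```

```bash
python3 -c "
from h import *
s=state(); print(s['moment'].round(2),s['ft_force'].round(1),s['tcp_rot'],s['eef_pos'])"
```

```text
[-0.08  1.31  0.31] [-6.6 -0.3 16.8] [ 3.14159025e+00 -9.69872210e-04 -1.03520233e-01] [497.76398894 125.9358505  390.98753602]
```

Request:
arm_command --pt "-0.01 0 0 0 0 -2" --pt "-0.02 0 0 0 0 -4" --pt "-0.03 0 0 0 0 -6" --pt "-0.04 0 0 0 0 -8" --pt "-0.05 0 0 0 0 -10"

```text
t: 23.13
eef_pos: [497.5, 125.9, 391.0]
tcp_rot: [-3.142, -0.002, 0.074]
ft_force: [-4.8, -1.1, 15.8]
opening: 0.133
```

Request:
arm_command --pt "0 0 0 0 0 2" --pt "0 0 0.01 0 0 4" --pt "0 0 0.01 0 0 6" --pt "0 0 0.02 0 0 8" --pt "0 0 0.02 0 0 10"

```text
t: 23.55
eef_pos: [497.5, 126.0, 390.9]
tcp_rot: [-3.141, -0.002, -0.104]
ft_force: [-3.9, -1.1, 18.1]
opening: 0.134
```

```bash
python3 -c "
from h import *
s=state(); print(s['moment'].round(2),s['ft_force'].round(1),s['tcp_rot'],s['eef_pos'])"
```

```text
[-0.18  0.98  0.13] [-3.9 -1.1 18.1] [-3.14138629e+00 -2.04177996e-03 -1.03629708e-01] [497.49772515 125.97009367 390.94615044]
```

The press is now 18 N with less side load, at yaw −0.104. I release and withdraw.

Request:
arm_command --jaw 4 --pt "0 0 0 0 0 0" --pt "0 0 0 0 0 0" --pt "0 0 0 0 0 0" --pt "0 0 0 0 0 0" --pt "0 0 0 0 0 0" --pt "0 0 0 0 0 0"

```text
t: 24.05
eef_pos: [497.7, 125.9, 389.0]
tcp_rot: [3.141, 0.0, -0.102]
ft_force: [0.7, 0.7, 0.5]
opening: 0.417
```

Request:
arm_command --pt "0 0 -1 0 0 0" --pt "0 0 -3 0 0 0" --pt "0 0 -5 0 0 0" --pt "0 0 -7 0 0 0" --pt "0 3 -9 0 0 0" --pt "0 6 -9 0 0 0" --pt "0 8 -9 0 0 0" --pt "0 8 -9 0 0 0" --pt "0 8 -9 0 0 0"

```text
t: 24.8
eef_pos: [489.3, 45.7, 479.9]
tcp_rot: [-3.142, -0.001, -0.104]
ft_force: [0.5, -0.2, -0.3]
opening: 0.419
```

Run:
```python
from h import *
np.set_printoptions(precision=3,suppress=True)
def look(n):
    s=state(); w=camera_model('wrist'); W=read_camera('wrist')[:,:,::-1].copy(); print(s['t'],s['eef_pos'],s['ft_force'])
    X,Y=np.meshgrid(np.arange(475,520,.5),np.arange(85,165,.5))
    p=proj(w,np.c_[X.ravel(),Y.ravel(),np.full(X.size,216.)]).astype(np.float32)
    h=cv2.cvtColor(cv2.remap(W,p[:,0].reshape(X.shape),p[:,1].reshape(X.shape),cv2.INTER_LINEAR),cv2.COLOR_BGR2HSV)
    m=(h[...,0]>6)&(h[...,0]<28)&(h[...,1]>60)
    cs=[(85+r*.5,475+np.where(m[r])[0].mean()*.5) for r in list(range(26,42))+list(range(110,136)) if m[r].any()]
    ys=[85+r*.5 for r in range(160) if m[r,40:60].sum()>8]
    print('bar slope, x0',np.polyfit(*np.array(cs).T,1),'y range',min(ys),max(ys)); cv2.imwrite(f'pics/{n}.png',W); return W
A=look('w12')
S=read_camera('scene')[:,:,::-1].astype(int)
a=camera_model('scene')
r=(S[...,2]>140)&(S[...,1]<110)&(S[...,2]-S[...,1]>80); v,u=np.where(r); k=[(u1,v1) for u1,v1 in zip(u,v) if np.hypot(*(atz(a,u1,v1,6)[:2]-[464,127]))<60]
print('stain scene',len(k), np.mean([atz(a,*q,6) for q in k],0) if k else None)
```

```text
24.8 [489.343  45.693 479.889] [ 0.514 -0.227 -0.297]
bar slope, x0 [  0.091 486.891] y range 93.5 156.0
stain scene 49 [464.986 128.825   6.   ]
```

```bash
python3 -c "
from cell import job_done; print(job_done())"
```

```text
the job is handed in; nothing more can be done
None
```

The tap is shut and pressed home, the saucer is under the spout, and I handed the job in at about 25 s of the 67 s allowed. The one requirement I could not check is the wedge: the force between taper and cork (over 40 N) cannot be read out.

- **Saucer:** I pushed it with the open jaws as a cradle to about (463, 127) mm. The point under the spout measures (466, 128) mm, so it is 3 to 8 mm off depending on the view. The red stain's position in the last scene picture agrees, so the saucer had not moved since.
- **Key:** I gripped the bar, felt the cork after about 5.5 mm of slide, and turned the key clockwise about 99° at mostly 12–16 N.
    - **Force:** early in the turn the press reached 22 N for a moment, still under the 26 N limit.
    - **Second press:** I re-gripped once and worked the key about 12° back and forth, ending clockwise at 18 N.
- **Handle angle:** the last measurement puts the bar about 0.01 rad from square across the tap.
- **Cup, jar and garlic:** I planned every move clear of them and saw no sign of contact, but did not re-measure their positions at the end. The gripper was open and well away at hand-in.

Two readings disagreed with the press force. The key sank only about 1.8 mm (about 3 mm expected), and the turning torque read a noisy 0.13–0.31 N m (about 0.35 expected). That is why I pressed a second time. My first grasp also closed on the neck below the bar and had to be redone higher.

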